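# Park the lamp bar in its dock behind the post

## Robot

A 6-joint arm with a two-finger parallel gripper is mounted at the origin on the work surface. World frame = base frame: x ahead of the robot, y to its left, z up, the work surface at z = 0. Lengths are in mm, angles in rad, forces in N, time in s.
With the tool pointing down it reaches from about 300 to 775 mm from the base axis. Payload 14.6 kg.
Tool frame: the origin (TCP) lies midway between the tips of the shut fingers; the grasp point (between the pads) lies manip.tcp_to_grasp behind it (manip.tcp_to_grasp is the distance from the TCP to the grasp point, in mm); x points along the fingers, z is the direction in which the jaws open and shut, and the axes are right-handed (so a half turn about x gives the same grasp; the last joint's range is limited). The gripper opens to 94 mm and grips with 3 to 60 N. Pads are 16 mm wide; open, the fingers measure 119 mm over their backs; the gripper's body (75 mm by 177 mm) begins 78 mm behind the grasp point.
Start: joints at [-1.355, 0.3, 1.521, -0, 1.321, -0.067], TCP at [153.468, -528.145, 205.446] pointing down, gripper open.
Joint ranges: [-3.03, 3.03], [-0.79, 2.21], [0.23, 2.52], [-1.04, 4.18], [0, 3.07], [-2.55, 2.55]. Speed limits (rad/s): [2.22, 2.22, 2.57, 3.14, 3.14, 3.14].

## Interface

Orientations are given as [roll, pitch, yaw] about the fixed x, y, z axes, in that order (R = Rz(yaw) Ry(pitch) Rx(roll)).
In Python, from cell import manip gives the robot as it stands.
- The arm moves only by the shell command python3 -m jog 'ROWS' [FORCE]. ROWS is JSON, a list of rows, each an object of numbers: "grip": the opening, from 0 (shut) to 1 (fully open); "tx", "ty", "tz": the shift along the tool's x, y, z in units of 40 mm (1.0 is 40 mm); "turn": the turn about the tool's x in units of 6 degrees (1.0 is 6 degrees). In form: [{"grip": .., "tx": .., "ty": .., "tz": .., "turn": ..}, ...]. A call has 1 to 12 rows; each row is the pose to reach, as a shift and turn from the pose commanded when the call began, along the tool's axes at that moment; what a row does not reach only later rows make up. A row lasts 1/12 s, in which the tool goes at most 41.7 mm and 7.16 degrees, less where a joint would pass 70% of its speed; a pose out of reach is approached as far as the arm can. A call with a gripper value outside its range is refused whole. The fingers move at their own pace and stop on an object; FORCE is the grip in N (left out, the last holds). Time passes only in rows, so rows that repeat a pose let the fingers close. It gives the time, the measured TCP pose, the force and the opening at its end, in the units of the state.
- manip.read_state(): the state, without advancing time (a new reading comes with each control period).
- manip.camera(name): name is "scene" or "top" or "wrist"; returns a dict with "image" (420x560x3 uint8, red, green, blue), "fx", "fy", "cx", "cy" (pixels), "eye" and "attitude" of the camera in the world. Camera axes: x right, y up, looking along -z (the intrinsics and any distortion apply to the point x, -y, -z); pixel columns grow to the right and rows downward; lengths in mm; the calibration is good to about 2 mm. A picture is of the moment at which its call begins. There is no depth.
- manip.sign_off(): hands the job in, once; it reports no verdict.
The state is a dict: "clock": time; "joints": joint angles; "qd": joint speeds; "effort": joint torques, N m; "eef_pos": TCP position; "eef_rot": TCP orientation; "wrist_force": force on the tool from outside, world axes, zero at the start; "moment": the same for the moment, N m; "finger_gap": finger opening in mm.
Only numpy, scipy, OpenCV 4.12 (cv2) and the standard library are available. Lean on these libraries where they do the work, as an engineer would, in place of code of your own. Each camera call takes 0.05 s, during which the arm holds its last target. There are 200 camera calls.

## Task

Park the long lamp bar in its dock: pushing it along the bench with your fingertips, one end and then the other, angle it past the upright post and swing it in until it lies flat along the dock's back wall between the two end walls. Only push it, never lift or tip it, and leave everything else on the bench where it stands.

Things in the scene. Friction and masses are not known exactly. Their poses are not given: they have to be found in the camera images.
- lamp: The cordless lamp bar, loose, about 0.3 to 0.6 kg: a black rectangular housing with two white tubes on top, 220 long (its y axis) x 44 wide (its x axis) x 34 high, lying flat on the bench. Origin: centre of its underside. The two ends are alike. It slides on the bench when pushed.
- bay: The dock, fixed: three straight aluminium walls 22 high and 6 thick on the bench top, a flat dark mat (no step) between them, open on the side towards the robot (its -x side). Origin on the bench at mid-length of the dock; x points to the back wall, y along it. Inner face of the back wall at x = +35; inner faces of the two end walls at y = +135 and y = -135; the end walls run from x = -32 to the back wall. A lamp flush on the back wall has its centre at x = +13.
- post: Fixed upright steel post with a black top, 18 diameter, 70 high, at the open side of the dock: at x = -44, and y = +80 or -80 in the dock's frame (a flush flat steel disc, no obstacle, marks the other place). Origin: centre of its foot. Behind it 70 mm are free to the back wall; between it and the farther end wall the opening is 206 mm, less than the lamp's length.
- dish: Bystander, loose, to be left alone: clear round Petri dish, 60 diameter, 16 high (mm). Origin: centre of its underside.
- objective: Bystander, loose, to be left alone: black stubby microscope objective lens, 43 diameter, 38 high (mm). Origin: centre of its underside.
- beaker: Bystander, loose, to be left alone: glass beaker, 64 diameter, 85 high (mm). Origin: centre of its underside.
- washbottle: Bystander, loose, to be left alone: white wash bottle with bent spout, 66 diameter, about 195 high (mm). Origin: centre of its underside.
- jar: Bystander, loose, to be left alone: small amber jar, 48 diameter, 62 high (mm). Origin: centre of its underside.
- driver: Bystander, loose, to be left alone: screwdriver, 160 long, lying beyond the dock (mm). Origin: inside it, near its underside.
- slidebox: Bystander, loose, to be left alone: grey slide box 85 x 40 x 32 (mm). Origin: centre of its underside.
Not all that is in view belongs to the job. Leave any pink or purple look-alike of the lamp alone.

How it is judged:
By the outcome, as a careful person would: the job done as asked, in the order asked, and still so for the second after the job is handed in, with the robot touching nothing.
It also fails if it takes over 69 s, if anything falls off the work surface, if the arm or the gripper's body presses on something with over 40 N, if the wrist force passes 120 N, or if a joint passes its speed limit or range.

## Working session

There is one attempt and no reset: what is moved stays moved. The work goes in short steps, Python scripts to look and compute and a shell command to move; the robot and the scene stay as the last step left them, time stands still between calls to the robot, and variables do not carry over. Pictures are saved under pics/ and viewed, about 8 in all and at most 12, crops included, and the job is handed in when it is done.

```bash
ls; mkdir -p pics; python3 - <<'E'
from cell import manip
import cv2,json
print(manip.read_state())
for n in("top","scene"):
    c=manip.camera(n); cv2.imwrite(f"pics/{n}0.png",c["image"][:,:,::-1]); print({k:v for k,v in c.items() if k!="image"})
print(manip.tcp_to_grasp)
E
```

```text
pics
{'clock': 0.0, 'joints': array([-1.35459178e+00,  3.00463307e-01,  1.52163592e+00,  4.89671324e-05,
        1.32071547e+00, -6.66247514e-02]), 'qd': array([ 5.63886934e-04, -8.13707033e-06,  4.17386563e-04,  1.26038435e-03,
       -8.66221656e-04,  3.56937928e-04]), 'effort': array([-3.65709147e-04, -5.31801331e+01, -3.52737486e+01,  7.08160177e-02,
        2.43837299e-02, -1.34947290e-04]), 'eef_pos': array([ 153.42475019, -527.86603949,  204.86741816]), 'eef_rot': array([3.03617606, 1.56957336, 1.74819689]), 'wrist_force': array([ 0.1198692 , -0.21181532,  0.24324191]), 'moment': array([-0.02012248,  0.02819021,  0.00772288]), 'finger_gap': 93.92973919102263}
{'fx': 456.68931077296475, 'fy': 456.68931077296475, 'cx': 286.40070036026935, 'cy': 205.7683373436378, 'eye': array([ 225.65251574,  -18.51568293, 1514.52848624]), 'attitude': array([ 1.97312563e-01, -4.66250424e-04, -1.55982729e+00])}
{'fx': 386.3226092168883, 'fy': 386.3226092168883, 'cx': 278.3177393559588, 'cy': 205.8431629140402, 'eye': array([1262.16243501, -205.83161537,  715.83035821]), 'attitude': array([ 0.86351086, -0.01033593,  1.32272696])}
18.8
```

View pics/top0.png

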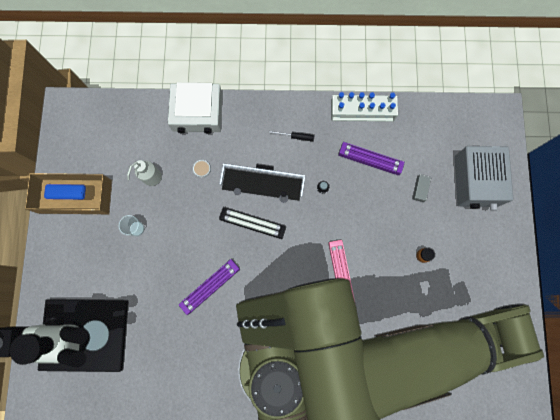

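View pics/scene0.png

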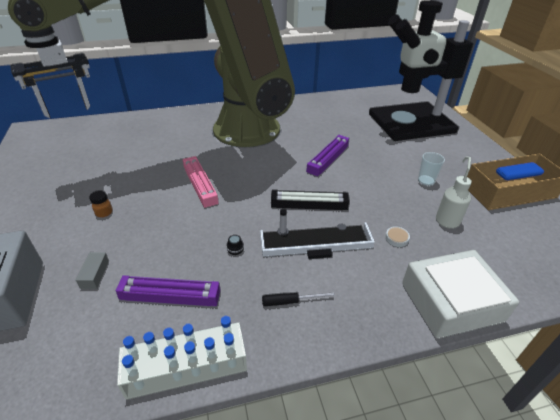

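The lamp is the black bar with white tubes (top 252,222). Look-alikes are purple at (371,158) and (209,287), and pink at (340,258). The post appears to be at the right, (284,198), with the flat disc at (238,191). I'll check this in an enlarged crop.

```bash
cat > h.py <<'E'
import numpy as np, cv2
from scipy.spatial.transform import Rotation as R
from cell import manip
def unproj(c,u,v,z):
    d=R.from_euler('xyz',c["attitude"]).apply([(u-c["cx"])/c["fx"],-(v-c["cy"])/c["fy"],-1])
    e=np.array(c["eye"]); return e+d*(z-e[2])/d[2]
def proj(c,p):
    q=R.from_euler('xyz',c["attitude"]).inv().apply(np.array(p)-c["eye"])
    return c["cx"]+c["fx"]*q[0]/-q[2], c["cy"]-c["fy"]*q[1]/-q[2]
def crop(c,name,u0,v0,w,h,s):
    im=cv2.resize(c["image"][v0:v0+h,u0:u0+w,::-1],None,fx=s,fy=s,interpolation=cv2.INTER_CUBIC)
    cv2.imwrite(f"pics/{name}.png",im)
def bar(c,y0=0,x0=0,x1=560,y1=420,z=34,show=True):
    """lamp pose from white tubes inside window: centre, angle of long axis"""
    hsv=cv2.cvtColor(c["image"],cv2.COLOR_RGB2HSV)
    m=((hsv[...,1]<45)&(hsv[...,2]>190)).astype(np.uint8)
    w=np.zeros_like(m);w[y0:y1,x0:x1]=m[y0:y1,x0:x1]
    w=cv2.morphologyEx(w,cv2.MORPH_OPEN,np.ones((1,1)))
    v,u=np.nonzero(w)
    P=np.array([unproj(c,a,b,z)[:2] for a,b in zip(u,v)])
    r=cv2.minAreaRect(P.astype(np.float32)); e=cv2.boxPoints(r)
    return len(P),r
E
python3 - <<'E'
from h import *
c=manip.camera("top"); crop(c,"crop1",200,145,150,110,5.3)
print(bar(c,205,215,292,240))
for n,u,v,z in[("lampL",225,215,34),("dockTL",222,166,22),("dockTR",304,178,22),("dockBR",301,199,22),("post",284,198,70),("disc",238,191,0),("obj",323,186,38)]: print(n,unproj(c,u,v,z).round())
E
```

```text
(325, ((465.8515625, 96.73982238769531), (179.7628631591797, 30.525053024291992), 73.18409729003906))
lampL [488. 186.  34.]
dockTL [659. 204.  22.]
dockTR [620. -74.  22.]
dockBR [548. -64.  22.]
post [540.  -8.  70.]
disc [578. 149.   0.]
obj [ 589. -137.   38.]
```

View pics/crop1.png

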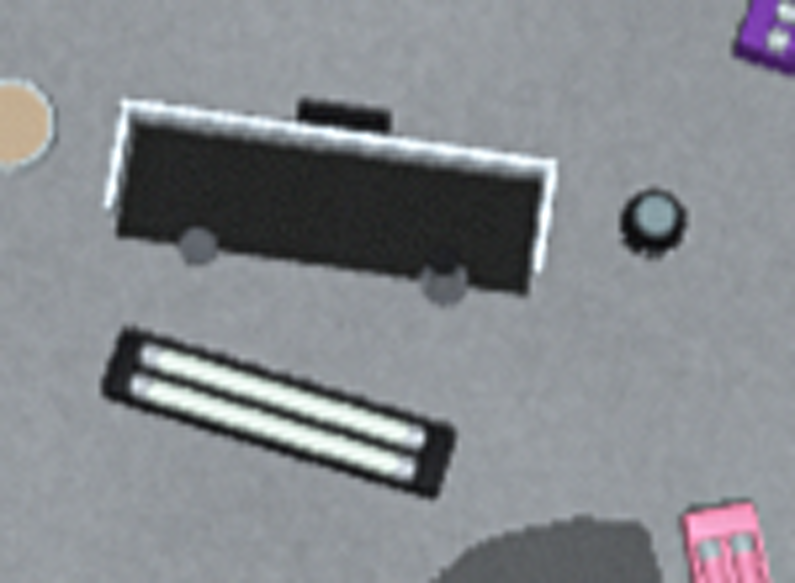

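Lamp, dock and post are confirmed: the post foot is at crop (445,287) with its black top above, and the disc is at (197,246). Next I'll fit the dock frame and the lamp pose.

```bash
cat >> h.py <<'E'
def dock():
    import json; return np.array(json.load(open("dock.json")))
def toW(p,D=None):
    D=dock() if D is None else D; c,s=np.cos(D[2]),np.sin(D[2]); return np.array([[c,-s],[s,c]])@p+D[:2]
def toD(p):
    D=dock(); c,s=np.cos(D[2]),np.sin(D[2]); return np.array([[c,s],[-s,c]])@(np.array(p)[:2]-D[:2])
E
python3 - <<'E'
from h import *
import json
from scipy.optimize import least_squares
c=manip.camera("top")
px=lambda a,b:(200+a/5.3,145+b/5.3)
pts=[((41,141,22),(122,100)),((41,-141,22),(556,158)),((-32,138,22),(109,209)),((-32,-138,22),(540,271)),((-44,80,0),(197,246)),((-44,-80,0),(443,292))]
f=lambda D:np.concatenate([np.array(proj(c,[*toW(np.array(m[:2]),D),m[2]]))-px(*q) for m,q in pts])
r=least_squares(f,[600,70,-.14]); print(r.x,r.fun.round(1)); json.dump(list(r.x),open("dock.json","w"))
# lamp outer top corners
L=[unproj(c,*px(a,b),34)[:2] for a,b in[(128,328),(457,427),(437,498),(103,395)]]
r=cv2.minAreaRect(np.float32(L)); print(r)
P=np.array(L);print(P.round(),np.array([toD(p) for p in P]).round(), toD(P.mean(0)), toD([466.5,96.7]))
print("post",toW(np.array([-44,-80])))
for n,u,v,z in[("obj",323,187,20),("dish",201,169,8),("beaker",132,226,10),("wash",145,175,60),("purple",240,265,0),("pink",332,242,0)]: print(n,unproj(c,u,v,z)[:2].round(),toD(unproj(c,u,v,z)).round())
s=manip.read_state();print(s["eef_pos"],R.from_euler('xyz',s["eef_rot"]).as_matrix().round(3))
E
```

```text
[ 6.07324348e+02  6.64870034e+01 -1.35962095e-01] [ 0.1 -0.1  0.4  0.7 -0.4  0.1 -0.5  0.2  0.1  0.5  0.2 -1.4]
((464.073974609375, 93.09913635253906), (216.90020751953125, 45.797088623046875), 73.41753387451172)
[[516. 190.]
 [455. -16.]
 [411.  -4.]
 [473. 204.]] [[-108.  110.]
 [-139. -102.]
 [-185.  -97.]
 [-152.  118.]] [-145.80248954    7.0217218 ] [-143.61991258   10.84633475]
post [552.88692031  -6.81078938]
obj [ 590. -138.] [  11. -205.]
dish [652. 277.] [ 15. 215.]
beaker [452. 497.] [-212.  406.]
wash [615. 451.] [-45. 382.]
purple [328. 135.] [-286.   30.]
pink [ 407. -169.] [-166. -261.]
[ 153.42677223 -528.01975402  205.13534403] [[-0.     0.96   0.279]
 [ 0.001  0.279 -0.96 ]
 [-1.     0.    -0.001]]
```

```bash
cat >> h.py <<'E'
def calc(*tg):
    """tg: (xd,yd,z,jaw angle deg in dock frame (0 = jaws along dock x)) -> units from present pose"""
    s=manip.read_state(); M=R.from_euler('xyz',s["eef_rot"]).as_matrix()
    print("t",round(s["clock"],2),"tcp dock",toD(s["eef_pos"]).round(1),s["eef_pos"].round(1),"F",s["wrist_force"].round(1),"gap",round(s["finger_gap"],1))
    now=np.arctan2(M[1,2],M[0,2])
    for x,y,z,a in tg:
        d=M.T@(np.array([*toW(np.array([x,y])),z])-s["eef_pos"])/40
        da=(np.deg2rad(a)+dock()[2]-now+np.pi/2)%np.pi-np.pi/2
        print((x,y,z,a),"tx,ty,tz",d.round(2),"turn",round(-np.rad2deg(da)/6,2))
E
python3 - <<'E'
from h import *
C=np.array([-145.,8]);a=np.array([-.153,-.988])
p=C+a*(110+8+18);q=C+a*(118-62)
print(p,q)
calc((*p,180,-8.8),(*p,14,-8.8))
E
```

```text
[-165.808 -126.368] [-153.568  -47.328]
t 0.2 tcp dock [-369.1 -650.5] [ 153.4 -528.   205.1] F [-0.2  0.9  0.7] gap 94.2
(np.float64(-165.808), np.float64(-126.368), 180, -8.8) tx,ty,tz [ 0.63  9.97 -9.9 ] turn -9.53
(np.float64(-165.808), np.float64(-126.368), 14, -8.8) tx,ty,tz [ 4.78  9.97 -9.9 ] turn -9.53
```

```bash
T='{"grip":0.16,"tx":0.6,"ty":9.97,"tz":-9.9,"turn":-9.53}'; python3 -m jog '[{"grip":0.16,"tx":0.6,"ty":9.97,"tz":-9.9,"turn":-9.53},{"grip":0.16,"tx":0.6,"ty":9.97,"tz":-9.9,"turn":-9.53},{"grip":0.16,"tx":0.6,"ty":9.97,"tz":-9.9,"turn":-9.53},{"grip":0.16,"tx":0.6,"ty":9.97,"tz":-9.9,"turn":-9.53},{"grip":0.16,"tx":0.6,"ty":9.97,"tz":-9.9,"turn":-9.53},{"grip":0.16,"tx":0.6,"ty":9.97,"tz":-9.9,"turn":-9.53},{"grip":0.16,"tx":0.6,"ty":9.97,"tz":-9.9,"turn":-9.53},{"grip":0.16,"tx":0.6,"ty":9.97,"tz":-9.9,"turn":-9.53},{"grip":0.16,"tx":0.6,"ty":9.97,"tz":-9.9,"turn":-9.53},{"grip":0.16,"tx":0.6,"ty":9.97,"tz":-9.9,"turn":-9.53},{"grip":0.16,"tx":0.6,"ty":9.97,"tz":-9.9,"turn":-9.53},{"grip":0.16,"tx":0.6,"ty":9.97,"tz":-9.9,"turn":-9.53}]' 20; python3 -c "
from h import *
calc((-165.8,-126.4,180,-8.8))"
```

```text
clock: 1.2
eef_pos: [396.1, -89.2, 184.3]
eef_rot: [-0.048, 1.57, -0.339]
wrist_force: [1.4, -0.7, -0.2]
finger_gap: 17.6
t 1.2 tcp dock [-188.1 -182.8] [396.1 -89.2 184.3] F [ 1.4 -0.7 -0.2] gap 17.6
(-165.8, -126.4, 180, -8.8) tx,ty,tz [0.11 1.48 0.34] turn -0.01
```

```bash
python3 -m jog '[{"grip":0.16,"tx":0.1,"ty":0.8,"tz":0.3,"turn":0},{"grip":0.16,"tx":0.1,"ty":1.4,"tz":0.34,"turn":0},{"grip":0.16,"tx":0.1,"ty":1.4,"tz":0.34,"turn":0},{"grip":0.16,"tx":0.1,"ty":1.4,"tz":0.34,"turn":0}]'; python3 -c "
from h import *
calc((-165.8,-126.4,14,-8.8))
c=manip.camera('wrist');print(c['eye'],c['attitude']);crop(c,'w1',0,0,560,420,1)"
```

```text
clock: 1.53
eef_pos: [424.7, -40.7, 179.9]
eef_rot: [-2.891, 1.57, 3.105]
wrist_force: [0.5, 0.3, -0.2]
finger_gap: 15.1
t 1.53 tcp dock [-166.4 -131. ] [424.7 -40.7 179.9] F [ 0.5  0.3 -0.2] gap 15.1
(-165.8, -126.4, 14, -8.8) tx,ty,tz [4.15 0.12 0.  ] turn 0.02
[449.40814832  41.18590914 358.7491399 ] [-0.29483321 -0.00036052 -0.28684613]
```

View pics/w1.png

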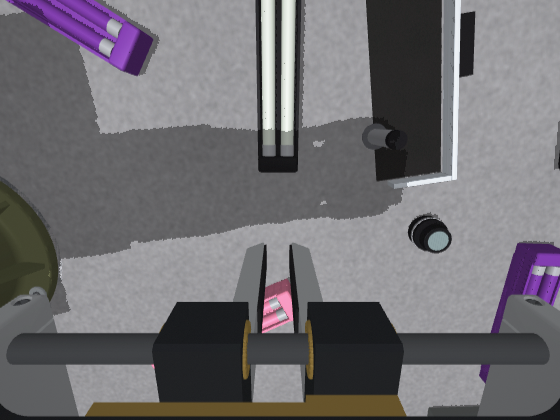

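The wrist view shows the bar's right end face at (278,170), with the fingers at (280,245) in line with it and the post at (380,137). I'll descend and then push along the bar's axis towards +y.

```bash
python3 -c "
from h import *
c=manip.camera('wrist')
for u,v,z in[(259,157,34),(298,157,34),(278,171,0)]: print(toD(unproj(c,u,v,z)).round(1))
"; python3 -m jog '[{"grip":0.16,"tx":1,"ty":0,"tz":0},{"grip":0.16,"tx":2,"ty":0,"tz":0},{"grip":0.16,"tx":3,"ty":0,"tz":0},{"grip":0.16,"tx":3.7,"ty":0,"tz":0},{"grip":0.16,"tx":4.15,"ty":0,"tz":0},{"grip":0.16,"tx":4.15,"ty":0,"tz":0},{"grip":0.16,"tx":4.15,"ty":0.1,"tz":0},{"grip":0.16,"tx":4.15,"ty":0.2,"tz":0}]'; python3 -c "
from h import *
calc((-153.6,-47.3,14,-8.8))"
```

```text
[-178.4  -80.6]
[-136.3  -87.1]
[-161.  -104.3]
t 1.63 tcp dock [-166.5 -132.3] [424.4 -42.  180.1] F [ 0.1 -0.  -0.2] gap 15.0
(-153.6, -47.3, 14, -8.8) tx,ty,tz [ 4.15  2.15 -0.01] turn -0.01$[0]: bad value
```

```bash
python3 -m jog '[{"grip":0.16,"tx":1,"ty":0,"tz":0,"turn":0},{"grip":0.16,"tx":2,"ty":0,"tz":0,"turn":0},{"grip":0.16,"tx":3,"ty":0,"tz":0,"turn":0},{"grip":0.16,"tx":3.7,"ty":0,"tz":0,"turn":0},{"grip":0.16,"tx":4.15,"ty":0,"tz":0,"turn":0},{"grip":0.16,"tx":4.15,"ty":0,"tz":0,"turn":0},{"grip":0.16,"tx":4.15,"ty":0.1,"tz":0,"turn":0},{"grip":0.16,"tx":4.15,"ty":0.2,"tz":0,"turn":0}]'; python3 -c "
from h import *
calc((-153.6,-47.3,14,-8.8))"
```

```text
clock: 2.3
eef_pos: [427.7, -34.3, 15.4]
eef_rot: [0.118, 1.569, -0.173]
wrist_force: [-0.6, -1.1, 0.9]
finger_gap: 15.3
t 2.3 tcp dock [-164.3 -124.2] [427.7 -34.3  15.4] F [-0.6 -1.1  0.9] gap 15.3
(-153.6, -47.3, 14, -8.8) tx,ty,tz [ 0.04  1.94 -0.03] turn -0.02
```

```bash
python3 -m jog '[{"grip":0.16,"tx":0,"ty":0.18,"tz":0,"turn":0},{"grip":0.16,"tx":0,"ty":0.35,"tz":0,"turn":0},{"grip":0.16,"tx":0,"ty":0.52,"tz":0,"turn":0},{"grip":0.16,"tx":0,"ty":0.7,"tz":0,"turn":0},{"grip":0.16,"tx":0,"ty":0.88,"tz":0,"turn":0},{"grip":0.16,"tx":0,"ty":1.05,"tz":0,"turn":0},{"grip":0.16,"tx":0,"ty":1.22,"tz":0,"turn":0},{"grip":0.16,"tx":0,"ty":1.4,"tz":0,"turn":0},{"grip":0.16,"tx":0,"ty":1.58,"tz":0,"turn":0},{"grip":0.16,"tx":0,"ty":1.75,"tz":0,"turn":0},{"grip":0.16,"tx":0,"ty":1.9,"tz":0,"turn":0},{"grip":0.16,"tx":0,"ty":1.9,"tz":0,"turn":0}]'; python3 - <<'E'
from h import *
calc((-153.6,-47.3,14,-8.8))
c=manip.camera("top")
n,r=bar(c,190,180,292,250); print(n,r,toD(r[0])); crop(c,"t2",180,140,160,120,5)
E
```

```text
clock: 3.3
eef_pos: [449.3, 40.2, 14.7]
eef_rot: [0.344, 1.57, 0.055]
wrist_force: [0.3, -0.3, -0.8]
finger_gap: 15.0
t 3.3 tcp dock [-153.   -47.5] [449.3  40.2  14.7] F [ 0.3 -0.3 -0.8] gap 15.0
(-153.6, -47.3, 14, -8.8) tx,ty,tz [ 0.02  0.   -0.01] turn 0.01
205 ((491.904052734375, 186.0089111328125), (119.70704650878906, 29.523529052734375), 73.4353256225586) [-130.55555452  102.77440474]
```

View pics/t2.png

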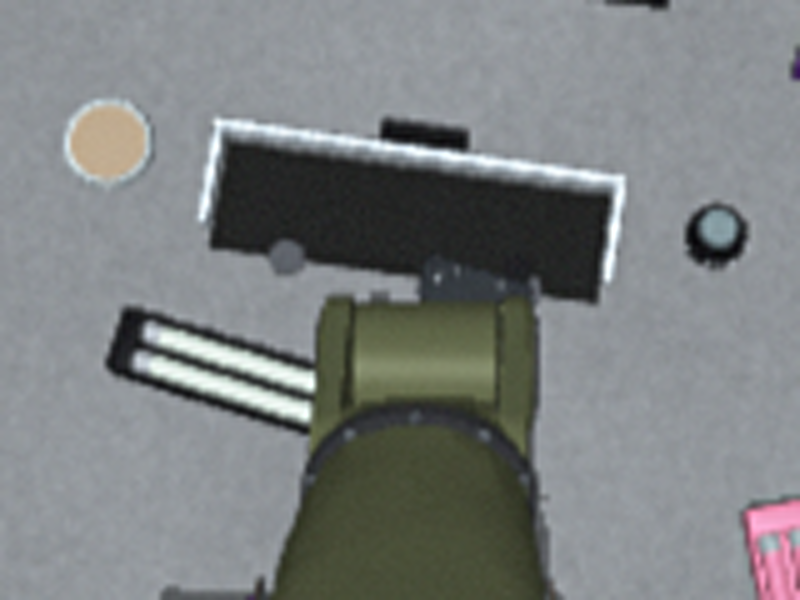

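```bash
python3 -m jog '[{"grip":0.16,"tx":0,"ty":-0.25,"tz":0,"turn":0},{"grip":0.0,"tx":0,"ty":-0.6,"tz":0,"turn":0},{"grip":0.0,"tx":0,"ty":-0.6,"tz":-0.5,"turn":0},{"grip":0.0,"tx":0,"ty":-0.6,"tz":-1.2,"turn":0},{"grip":0.0,"tx":0,"ty":-0.6,"tz":-1.2,"turn":0},{"grip":0.0,"tx":0,"ty":-0.2,"tz":-1.2,"turn":0},{"grip":0.0,"tx":0,"ty":0.3,"tz":-1.2,"turn":0},{"grip":0.0,"tx":0,"ty":0.57,"tz":-1.2,"turn":0},{"grip":0.0,"tx":0,"ty":0.57,"tz":-1.2,"turn":0}]'; python3 - <<'E'
from h import *
P=np.array([-128.5,110.5])
tg=[]
for t in np.linspace(-8.8,36,9):
    r=np.deg2rad(t);a=np.array([np.sin(r),-np.cos(r)]);n=np.array([np.cos(r),np.sin(r)])
    tg.append((*(P+137*a-34.5*n).round(0),13,round(t,1)))
calc(*tg)
E
```

```text
clock: 4.1
eef_pos: [409.7, 75.4, 14.2]
eef_rot: [0.585, 1.57, 0.296]
wrist_force: [-1.2, -0.2, -0.5]
finger_gap: 0.5
t 4.1 tcp dock [-197.   -17.9] [409.7  75.4  14.2] F [-1.2 -0.2 -0.5] gap 0.5
(np.float64(-184.0), np.float64(-20.0), 13, np.float64(-8.8)) tx,ty,tz [ 0.03 -0.    0.33] turn 0.01
(np.float64(-171.0), np.float64(-24.0), 13, np.float64(-3.2)) tx,ty,tz [ 0.03 -0.05  0.67] turn -0.92
(np.float64(-157.0), np.float64(-28.0), 13, np.float64(2.4)) tx,ty,tz [ 0.03 -0.1   1.03] turn -1.86
(np.float64(-144.0), np.float64(-30.0), 13, np.float64(8.0)) tx,ty,tz [ 0.03 -0.1   1.36] turn -2.79
(np.float64(-130.0), np.float64(-31.0), 13, np.float64(13.6)) tx,ty,tz [ 0.03 -0.07  1.7 ] turn -3.72
(np.float64(-116.0), np.float64(-30.0), 13, np.float64(19.2)) tx,ty,tz [0.03 0.01 2.05] turn -4.66
(np.float64(-102.0), np.float64(-28.0), 13, np.float64(24.8)) tx,ty,tz [0.03 0.11 2.39] turn -5.59
(np.float64(-89.0), np.float64(-25.0), 13, np.float64(30.4)) tx,ty,tz [0.03 0.24 2.7 ] turn -6.52
(np.float64(-76.0), np.float64(-21.0), 13, np.float64(36.0)) tx,ty,tz [0.03 0.38 3.  ] turn -7.46
```

```bash
python3 -m jog '[{"grip":0,"tx":0,"ty":0,"tz":0.2,"turn":0},{"grip":0,"tx":0,"ty":0,"tz":0.4,"turn":-0.2},{"grip":0,"tx":0,"ty":-0.05,"tz":0.67,"turn":-0.92},{"grip":0,"tx":0,"ty":-0.1,"tz":1.03,"turn":-1.86},{"grip":0,"tx":0,"ty":-0.1,"tz":1.36,"turn":-2.79},{"grip":0,"tx":0,"ty":-0.07,"tz":1.7,"turn":-3.72},{"grip":0,"tx":0,"ty":0.01,"tz":2.05,"turn":-4.66},{"grip":0,"tx":0,"ty":0.11,"tz":2.39,"turn":-5.6},{"grip":0,"tx":0,"ty":0.11,"tz":2.39,"turn":-5.6}]'; python3 - <<'E'
from h import *
calc((-76,-21,13,36))
c=manip.camera("top")
n,r=bar(c,190,180,292,250); print(n,r,toD(r[0])); crop(c,"t3",180,140,160,120,5)
E
```

```text
clock: 4.85
eef_pos: [504.0, 50.1, 14.1]
eef_rot: [-0.353, 1.57, -0.053]
wrist_force: [-0.3, 0.5, -0.1]
finger_gap: 0.6
t 4.85 tcp dock [-100.2  -30.3] [504.   50.1  14.1] F [-0.3  0.5 -0.1] gap 0.6
(-76, -21, 13, 36) tx,ty,tz [ 0.03 -0.05  0.65] turn -1.84
196 ((498.8432312011719, 191.38525390625), (30.6149959564209, 105.93815612792969), 16.926637649536133) [-124.40914386  109.04169247]
```

View pics/t3.png

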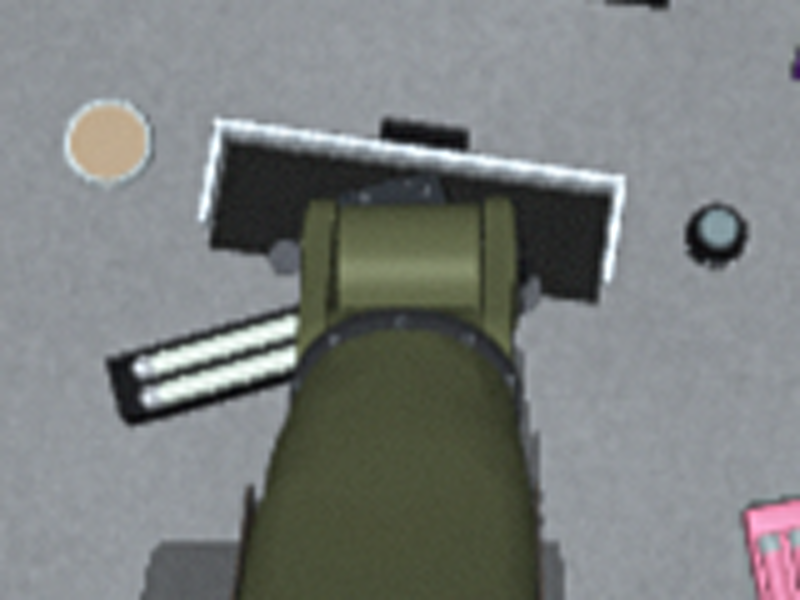

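```bash
python3 -m jog '[{"grip":0,"tx":0,"ty":0,"tz":0.2,"turn":-0.5},{"grip":0,"tx":0,"ty":-0.02,"tz":0.4,"turn":-1.1},{"grip":0,"tx":0,"ty":-0.05,"tz":0.62,"turn":-1.84},{"grip":0,"tx":0,"ty":-0.05,"tz":0.62,"turn":-1.84},{"grip":0,"tx":0,"ty":0,"tz":0.2,"turn":-1.84},{"grip":0,"tx":-2,"ty":0,"tz":-0.2,"turn":-1.84},{"grip":0.16,"tx":-4,"ty":0,"tz":-0.4,"turn":-1.84},{"grip":0.16,"tx":-4.2,"ty":1,"tz":-1.5,"turn":-1.84},{"grip":0.16,"tx":-4.2,"ty":2,"tz":-2.5,"turn":-1.84},{"grip":0.16,"tx":-4.2,"ty":3,"tz":-3.5,"turn":-1.84},{"grip":0.16,"tx":-4.2,"ty":4,"tz":-4,"turn":-1.84},{"grip":0.16,"tx":-4.2,"ty":4,"tz":-4,"turn":-1.84}]'; python3 - <<'E'
from h import *
C=np.array([-105.,76]);r=np.deg2rad(35);a=np.array([np.sin(r),-np.cos(r)])
p=C-a*(118+22); print(p); calc((*p,180,35))
c=manip.camera("top"); n,r=bar(c,170,180,310,280); print(n,r,toD(r[0]));crop(c,"t4",180,140,160,120,5)
E
```

```text
clock: 5.9
eef_pos: [332.2, 136.1, 175.1]
eef_rot: [-0.082, 1.57, 0.4]
wrist_force: [-0.8, 1.6, 0.3]
finger_gap: 15.3
[-185.30070109  190.6812862 ]
t 5.9 tcp dock [-282.    31.7] [332.2 136.1 175.1] F [-0.8  1.6  0.3] gap 15.3
(np.float64(-185.30070108914646), np.float64(190.68128620045886), 180, 35) tx,ty,tz [-0.12  1.84  4.27] turn 0.07
501 ((528.7921752929688, 82.17236328125), (336.7420654296875, 354.82135009765625), 16.350027084350586) [-79.93347982   4.89607308]
```

View pics/t4.png

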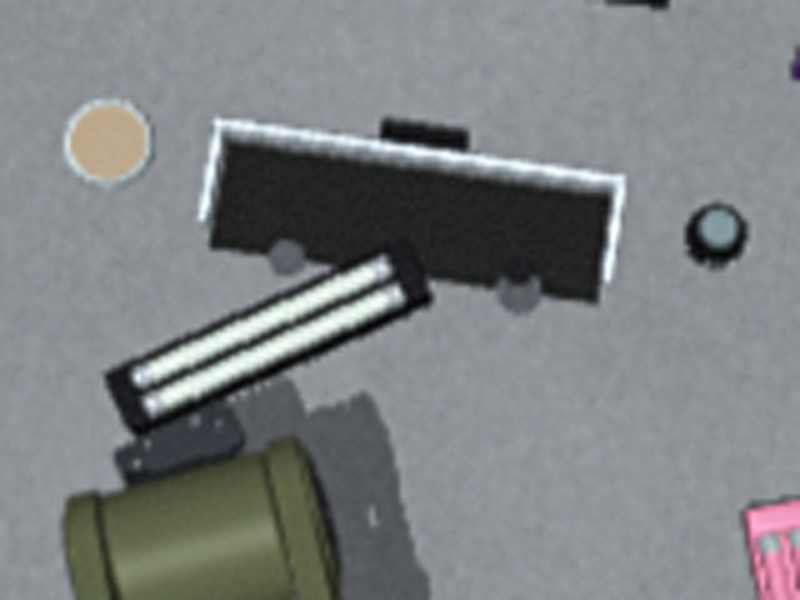

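The bar is clear of the post, with its right end at the dock mouth. Corners in the crop are (405,238), (432,298), (138,433) and (106,373).

```bash
python3 - <<'E'
from h import *
c=manip.camera("top")
L=np.array([unproj(c,180+x/5,140+y/5,34)[:2] for x,y in[(405,238),(432,298),(138,433),(106,373)]])
r=cv2.minAreaRect(np.float32(L)); print(r)
Ld=np.array([toD(p) for p in L]); C=Ld.mean(0); ax=(Ld[0]+Ld[1]-Ld[2]-Ld[3]); th=np.arctan2(ax[0],-ax[1]); print(Ld.round(),C,np.rad2deg(th))
a=np.array([np.sin(th),-np.cos(th)]);n=np.array([np.cos(th),np.sin(th)])
print("near face offset to post centre",(C-[-44,-80])@n-22,"along",([-44,-80]-C)@a)
p=C-a*(118+22); print(p); calc((*p,180,np.rad2deg(th)),(*(C-a*118),14,np.rad2deg(th)))
E
```

```text
((515.0563354492188, 156.92950439453125), (45.66849899291992, 216.19873046875), 25.64297866821289)
[[ -25.   -1.]
 [ -63.  -25.]
 [-180.  152.]
 [-144.  180.]] [-103.11488853   76.64153034] 33.547728019066355
near face offset to post centre 15.297161792887593 along 163.2178323419265
[-180.48328872  193.32113718]
t 6.0 tcp dock [-283.3   33.2] [331.1 137.8 175.8] F [ 0.6  0.8 -0.4] gap 15.3
(np.float64(-180.48328871544436), np.float64(193.3211371799813), 180, np.float64(33.547728019066355)) tx,ty,tz [-0.1   1.75  4.42] turn 0.36
(np.float64(-168.3253972584618), np.float64(174.98577039007955), 14, np.float64(33.547728019066355)) tx,ty,tz [4.05 1.2  4.39] turn 0.36
```

```bash
python3 -m jog '[{"grip":0.16,"tx":0,"ty":0.8,"tz":0.6,"turn":0.36},{"grip":0.16,"tx":0,"ty":1.75,"tz":1.2,"turn":0.36},{"grip":0.16,"tx":0,"ty":1.75,"tz":2.2,"turn":0.36},{"grip":0.16,"tx":0,"ty":1.75,"tz":3.2,"turn":0.36},{"grip":0.16,"tx":0,"ty":1.75,"tz":4.0,"turn":0.36},{"grip":0.16,"tx":0,"ty":1.75,"tz":4.42,"turn":0.36},{"grip":0.16,"tx":0,"ty":1.75,"tz":4.42,"turn":0.36},{"grip":0.16,"tx":1,"ty":1.75,"tz":4.42,"turn":0.36},{"grip":0.16,"tx":2,"ty":1.75,"tz":4.42,"turn":0.36},{"grip":0.16,"tx":3,"ty":1.75,"tz":4.42,"turn":0.36},{"grip":0.16,"tx":3.7,"ty":1.75,"tz":4.42,"turn":0.36},{"grip":0.16,"tx":4.05,"ty":1.75,"tz":4.42,"turn":0.36}]'; python3 -m jog '[{"grip":0.16,"tx":0,"ty":0,"tz":0,"turn":0}]';  python3 - <<'E'
from h import *
th=np.deg2rad(33.5);C=np.array([-103.1,76.6])
a=np.array([np.sin(th),-np.cos(th)]);n=np.array([np.cos(th),np.sin(th)])
calc((*(C-a*118),14,33.5),(*(C-a*(118-92)+3*n),14,33.5))
E
```

```text
clock: 7.0
eef_pos: [455.5, 279.2, 9.2]
eef_rot: [-3.099, 1.565, -2.652]
wrist_force: [0.0, -0.8, 0.1]
finger_gap: 15.5
clock: 7.08
eef_pos: [455.6, 279.3, 9.8]
eef_rot: [-3.102, 1.565, -2.655]
wrist_force: [-0.5, -0.3, -0.5]
finger_gap: 14.7
t 7.08 tcp dock [-179.2  190.3] [455.6 279.3   9.8] F [-0.5 -0.3 -0.5] gap 14.7
(np.float64(-168.22856426682284), np.float64(174.99852700392586), 14, 33.5) tx,ty,tz [-0.1  -0.47  0.02] turn -0.01
(np.float64(-114.948704151912), np.float64(99.93684232968255), 14, 33.5) tx,ty,tz [-0.1  -2.77  0.09] turn -0.01
```

```bash
python3 -m jog '[{"grip":0.16,"tx":-0.1,"ty":-0.25,"tz":0.02,"turn":0},{"grip":0.16,"tx":-0.1,"ty":-0.45,"tz":0.02,"turn":0},{"grip":0.16,"tx":-0.1,"ty":-0.65,"tz":0.02,"turn":0},{"grip":0.16,"tx":-0.1,"ty":-0.85,"tz":0.03,"turn":0},{"grip":0.16,"tx":-0.1,"ty":-1.05,"tz":0.04,"turn":0},{"grip":0.16,"tx":-0.1,"ty":-1.25,"tz":0.04,"turn":0},{"grip":0.16,"tx":-0.1,"ty":-1.45,"tz":0.05,"turn":0},{"grip":0.16,"tx":-0.1,"ty":-1.65,"tz":0.06,"turn":0},{"grip":0.16,"tx":-0.1,"ty":-1.85,"tz":0.06,"turn":0},{"grip":0.16,"tx":-0.1,"ty":-2.05,"tz":0.07,"turn":0},{"grip":0.16,"tx":-0.1,"ty":-2.25,"tz":0.08,"turn":0},{"grip":0.16,"tx":-0.1,"ty":-2.25,"tz":0.08,"turn":0}]'; python3 - <<'E'
from h import *
calc((-115,100,14,33.5))
c=manip.camera("top");crop(c,"t5",180,140,160,120,5)
E
```

```text
clock: 8.08
eef_pos: [501.3, 200.3, 18.5]
eef_rot: [-0.185, 1.568, 0.264]
wrist_force: [-0.7, 0.6, -0.0]
finger_gap: 15.1
t 8.08 tcp dock [-123.2  118.2] [501.3 200.3  18.5] F [-0.7  0.6 -0. ] gap 15.1
(-115, 100, 14, 33.5) tx,ty,tz [ 0.11 -0.49 -0.08] turn 0.01
```

View pics/t5.png

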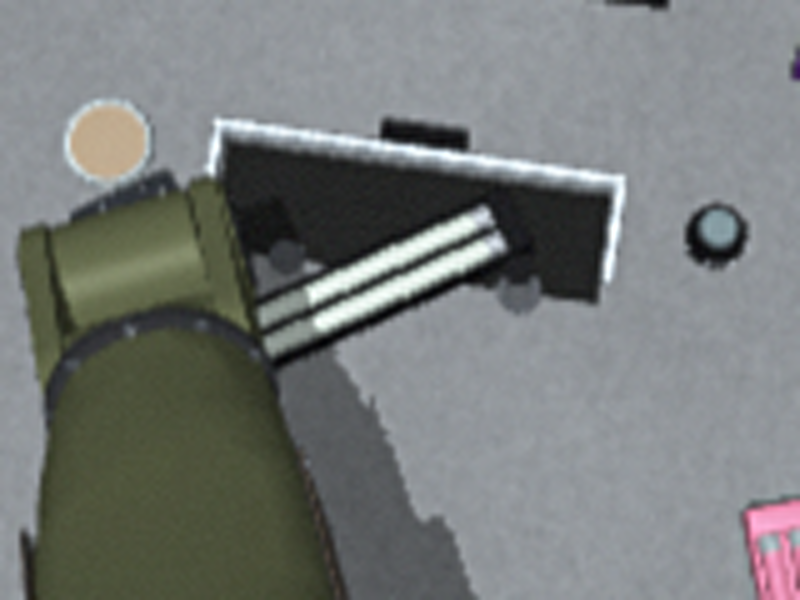

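```bash
python3 -m jog '[{"grip":0.16,"tx":0.05,"ty":-0.15,"tz":-0.02,"turn":0},{"grip":0.16,"tx":0.1,"ty":-0.32,"tz":-0.05,"turn":0},{"grip":0.16,"tx":0.1,"ty":-0.47,"tz":-0.07,"turn":0},{"grip":0.16,"tx":0.1,"ty":-0.47,"tz":-0.07,"turn":0},{"grip":0.16,"tx":0.1,"ty":-0.1,"tz":-0.07,"turn":0},{"grip":0.0,"tx":0,"ty":0.3,"tz":-0.1,"turn":0},{"grip":0.0,"tx":-0.9,"ty":0.3,"tz":-0.8,"turn":0},{"grip":0.0,"tx":-1.8,"ty":0.3,"tz":-1.6,"turn":0},{"grip":0.0,"tx":-2.5,"ty":0.3,"tz":-2.4,"turn":0},{"grip":0.0,"tx":-2.5,"ty":0.3,"tz":-3.4,"turn":0},{"grip":0.0,"tx":-2.5,"ty":0.3,"tz":-4.2,"turn":0},{"grip":0.0,"tx":-2.5,"ty":0.3,"tz":-4.2,"turn":0}]'; python3 - <<'E'
from h import *
calc((-115,100,14,33.5))
c=manip.camera("top");crop(c,"t6",180,140,160,120,5)
E
```

```text
clock: 9.13
eef_pos: [338.4, 137.2, 116.8]
eef_rot: [-3.033, 1.569, -2.582]
wrist_force: [-0.8, 0.3, 0.1]
finger_gap: 0.3
t 9.13 tcp dock [-276.    33.6] [338.4 137.2 116.8] F [-0.8  0.3  0.1] gap 0.3
(-115, 100, 14, 33.5) tx,ty,tz [ 2.56 -0.85  4.27] turn 0.03
```

View pics/t6.png

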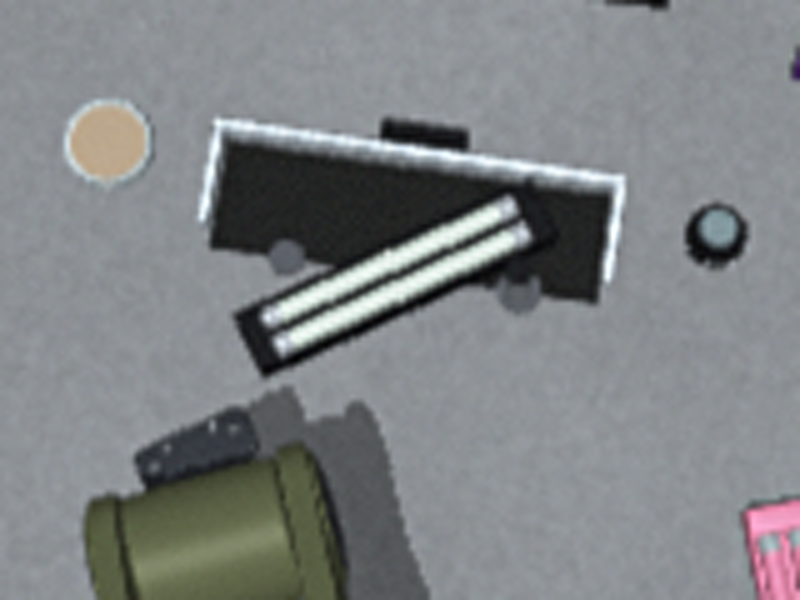

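```bash
python3 - <<'E'
from h import *
c=manip.camera("top")
Ld=np.array([toD(unproj(c,180+x/5,140+y/5,34)) for x,y in[(508,200),(532,238),(285,352),(262,312)]])
C=Ld.mean(0); ax=(Ld[0]+Ld[1]-Ld[2]-Ld[3]); th=np.arctan2(ax[0],-ax[1]); print(C,np.rad2deg(th),np.hypot(*ax)/2)
def f(t): return np.array([np.sin(t),-np.cos(t)]),np.array([np.cos(t),np.sin(t)])
a,n=f(th)
print("clear",(C-[-44,-80])@n-31,"along",([-44,-80]-C)@a,"far right corner",C+110*a+22*n,"near right",C+110*a-22*n)
tg=[(*(C-95*a-50*n),z,33.5) for z in(116,14)]
P=C+45*a
for d in np.arange(0,35,5.):
    a,n=f(th-np.deg2rad(d)); tg.append((*(P-140*a-34.5*n).round(),14,round(33.5-d,1)))
calc(*tg)
E
```

```text
[-50.88420176   0.50858892] 33.702910434149004 180.10818480102887
clear 7.945998201538657 along 70.79713516876349 far right corner [ 28.45570444 -78.79575701] near right [  -8.14903678 -103.21077125]
t 9.23 tcp dock [-271.3   36. ] [343.4 139.  117.8] F [ 0.8 -0.1 -0.2] gap 0.3
(np.float64(-145.19473388636294), np.float64(51.79721855789602), 116, 33.5) tx,ty,tz [ 0.05 -1.42  2.84] turn 0.02
(np.float64(-145.19473388636294), np.float64(51.79721855789602), 14, 33.5) tx,ty,tz [ 2.6  -1.42  2.84] turn 0.02
(np.float64(-132.0), np.float64(60.0), 14, np.float64(33.5)) tx,ty,tz [ 2.6  -1.43  3.23] turn 0.02
(np.float64(-123.0), np.float64(69.0), 14, np.float64(28.5)) tx,ty,tz [ 2.6  -1.37  3.54] turn 0.86
(np.float64(-114.0), np.float64(77.0), 14, np.float64(23.5)) tx,ty,tz [ 2.6  -1.32  3.84] turn 1.69
(np.float64(-103.0), np.float64(85.0), 14, np.float64(18.5)) tx,ty,tz [ 2.6  -1.31  4.18] turn 2.52
(np.float64(-93.0), np.float64(91.0), 14, np.float64(13.5)) tx,ty,tz [ 2.6  -1.32  4.47] turn 3.36
(np.float64(-81.0), np.float64(96.0), 14, np.float64(8.5)) tx,ty,tz [ 2.6  -1.39  4.79] turn 4.19
(np.float64(-69.0), np.float64(101.0), 14, np.float64(3.5)) tx,ty,tz [ 2.6  -1.45  5.11] turn 5.02
```

```bash
python3 -m jog '[{"grip":0,"tx":0,"ty":-0.7,"tz":0.7,"turn":0},{"grip":0,"tx":0,"ty":-1.2,"tz":1.5,"turn":0},{"grip":0,"tx":0,"ty":-1.42,"tz":2.3,"turn":0},{"grip":0,"tx":0,"ty":-1.42,"tz":2.84,"turn":0},{"grip":0,"tx":0,"ty":-1.42,"tz":2.84,"turn":0},{"grip":0,"tx":0.9,"ty":-1.42,"tz":2.84,"turn":0},{"grip":0,"tx":1.8,"ty":-1.42,"tz":2.84,"turn":0},{"grip":0,"tx":2.4,"ty":-1.42,"tz":2.84,"turn":0},{"grip":0,"tx":2.55,"ty":-1.42,"tz":2.84,"turn":0},{"grip":0,"tx":2.55,"ty":-1.42,"tz":3.0,"turn":0},{"grip":0,"tx":2.55,"ty":-1.43,"tz":3.2,"turn":0},{"grip":0,"tx":2.55,"ty":-1.43,"tz":3.2,"turn":0}]'; python3 - <<'E'
from h import *
calc((-132,60,14,33.5),(-123,69,14,28.5),(-114,77,14,23.5),(-103,85,14,18.5),(-93,91,14,13.5),(-81,96,14,8.5))
E
```

```text
clock: 10.23
eef_pos: [486.2, 144.4, 16.9]
eef_rot: [-0.233, 1.567, 0.218]
wrist_force: [0.2, -0.3, 0.3]
finger_gap: 0.4
t 10.23 tcp dock [-130.5   60.8] [486.2 144.4  16.9] F [ 0.2 -0.3  0.3] gap 0.4
(-132, 60, 14, 33.5) tx,ty,tz [ 0.07  0.   -0.04] turn 0.03
(-123, 69, 14, 28.5) tx,ty,tz [0.07 0.07 0.27] turn 0.86
(-114, 77, 14, 23.5) tx,ty,tz [0.07 0.11 0.57] turn 1.69
(-103, 85, 14, 18.5) tx,ty,tz [0.08 0.12 0.91] turn 2.53
(-93, 91, 14, 13.5) tx,ty,tz [0.08 0.11 1.2 ] turn 3.36
(-81, 96, 14, 8.5) tx,ty,tz [0.08 0.05 1.52] turn 4.19
```

```bash
python3 -m jog '[{"grip":0,"tx":0.07,"ty":0.03,"tz":0.13,"turn":0.4},{"grip":0,"tx":0.07,"ty":0.07,"tz":0.27,"turn":0.86},{"grip":0,"tx":0.07,"ty":0.09,"tz":0.42,"turn":1.28},{"grip":0,"tx":0.07,"ty":0.11,"tz":0.57,"turn":1.7},{"grip":0,"tx":0.07,"ty":0.12,"tz":0.74,"turn":2.1},{"grip":0,"tx":0.07,"ty":0.12,"tz":0.91,"turn":2.5},{"grip":0,"tx":0.07,"ty":0.11,"tz":1.05,"turn":2.9},{"grip":0,"tx":0.07,"ty":0.11,"tz":1.2,"turn":3.36},{"grip":0,"tx":0.07,"ty":0.11,"tz":1.2,"turn":3.36}]'; python3 - <<'E'
from h import *
calc((-81,96,14,8.5),(-69,101,14,3.5),(-57,102,14,0))
c=manip.camera("top");crop(c,"t7",180,140,160,120,5)
E
```

```text
clock: 10.98
eef_pos: [526.5, 169.0, 13.9]
eef_rot: [0.149, 1.568, 0.247]
wrist_force: [-0.7, -0.5, -0.2]
finger_gap: 0.6
t 10.98 tcp dock [-94.   90.7] [526.5 169.   13.9] F [-0.7 -0.5 -0.2] gap 0.6
(-81, 96, 14, 8.5) tx,ty,tz [-0.    0.06  0.35] turn 0.81
(-69, 101, 14, 3.5) tx,ty,tz [-0.    0.11  0.67] turn 1.65
(-57, 102, 14, 0) tx,ty,tz [-0.    0.06  0.96] turn 2.23
```

View pics/t7.png

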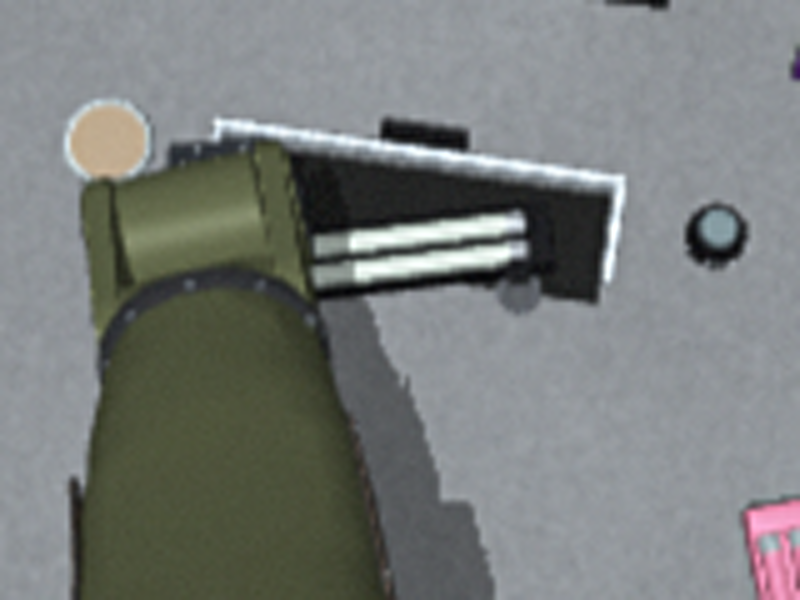

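```bash
python3 -m jog '[{"grip":0,"tx":0,"ty":0.03,"tz":0.17,"turn":0.4},{"grip":0,"tx":0,"ty":0.06,"tz":0.35,"turn":0.8},{"grip":0,"tx":0,"ty":0.08,"tz":0.5,"turn":1.2},{"grip":0,"tx":0,"ty":0.1,"tz":0.67,"turn":1.65},{"grip":0,"tx":0,"ty":0.08,"tz":0.82,"turn":1.9},{"grip":0,"tx":0,"ty":0.06,"tz":0.96,"turn":2.23},{"grip":0,"tx":0,"ty":0.06,"tz":0.96,"turn":2.23}]'; python3 - <<'E'
from h import *
calc((-46,102,14,0),(-36,102,14,0),(-70,102,14,0))
c=manip.camera("top");cv2.imwrite("pics/raw.png",c["image"][:,:,::-1])
n,r=bar(c,175,240,292,205);print(n,r,toD(r[0]))
E
```

```text
clock: 11.62
eef_pos: [563.8, 174.6, 12.9]
eef_rot: [0.37, 1.569, 0.236]
wrist_force: [0.4, 0.2, -0.4]
finger_gap: 0.8
t 11.62 tcp dock [-57.7 101.2] [563.8 174.6  12.9] F [ 0.4  0.2 -0.4] gap 0.8
(-46, 102, 14, 0) tx,ty,tz [-0.03  0.02  0.29] turn 0.02
(-36, 102, 14, 0) tx,ty,tz [-0.03  0.02  0.54] turn 0.02
(-70, 102, 14, 0) tx,ty,tz [-0.03  0.02 -0.31] turn 0.02
222 ((592.4183349609375, 36.91474914550781), (50.54582977294922, 142.26002502441406), 7.649477958679199) [-10.76012206 -31.31975782]
```

```bash
python3 -m jog '[{"grip":0,"tx":0,"ty":0.02,"tz":0.15,"turn":0},{"grip":0,"tx":0,"ty":0.02,"tz":0.29,"turn":0},{"grip":0,"tx":0,"ty":0.02,"tz":0.29,"turn":0},{"grip":0,"tx":0,"ty":0,"tz":-0.2,"turn":0},{"grip":0,"tx":0,"ty":0,"tz":-1.1,"turn":-0.5},{"grip":0.3,"tx":-1,"ty":-0.8,"tz":-1.6,"turn":-1.5},{"grip":0.6,"tx":-1.5,"ty":-1.6,"tz":-2,"turn":-2.6},{"grip":1,"tx":-1.5,"ty":-2,"tz":-2.5,"turn":-3.7},{"grip":1,"tx":-1.5,"ty":-2,"tz":-3,"turn":-4.8},{"grip":1,"tx":-1.5,"ty":-2,"tz":-4,"turn":-5.9},{"grip":1,"tx":-1.5,"ty":-2,"tz":-5,"turn":-7},{"grip":1,"tx":-1.5,"ty":-2,"tz":-5.5,"turn":-8.1}]'; python3 - <<'E'
from h import *
calc((-75,20,60,90))
c=manip.camera("top");crop(c,"t8",180,140,160,120,5)
E
```

```text
clock: 12.67
eef_pos: [330.9, 124.5, 71.9]
eef_rot: [2.627, 1.57, -2.935]
wrist_force: [0.2, -0.5, -0.1]
finger_gap: 43.5
t 12.67 tcp dock [-281.8   20. ] [330.9 124.5  71.9] F [ 0.2 -0.5 -0.1] gap 43.5
(-75, 20, 60, 90) tx,ty,tz [ 0.29 -3.91  3.39] turn -6.82
```

View pics/t8.png

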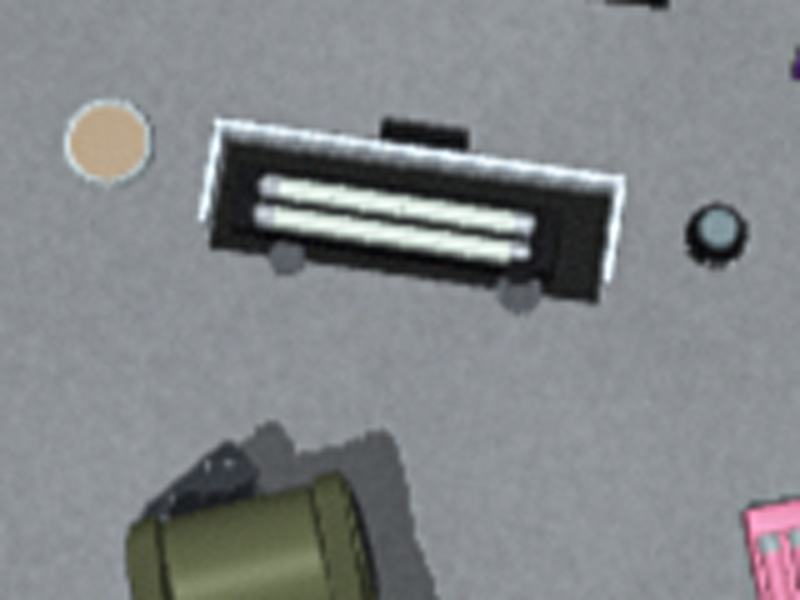

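```bash
python3 - <<'E'
from h import *
c=manip.camera("top")
Ld=np.array([toD(unproj(c,180+x/5,140+y/5,34)) for x,y in[(535,224),(530,252),(255,215),(259,185)]])
C=Ld.mean(0); ax=(Ld[0]+Ld[1]-Ld[2]-Ld[3]); th=np.arctan2(ax[0],-ax[1]); print(C,np.rad2deg(th))
E
python3 -m jog '[{"grip":1,"tx":0,"ty":0,"tz":0,"turn":-1.1},{"grip":1,"tx":0,"ty":0,"tz":0,"turn":-2.2},{"grip":1,"tx":0,"ty":0,"tz":0,"turn":-3.3},{"grip":1,"tx":0,"ty":-0.5,"tz":0.4,"turn":-4.4},{"grip":1,"tx":0,"ty":-1.2,"tz":1,"turn":-5.5},{"grip":1,"tx":0,"ty":-2,"tz":1.7,"turn":-6.6},{"grip":1,"tx":0,"ty":-2.6,"tz":2.3,"turn":-6.82},{"grip":1,"tx":0,"ty":-3.3,"tz":2.9,"turn":-6.82},{"grip":1,"tx":0,"ty":-3.9,"tz":3.4,"turn":-6.82},{"grip":1,"tx":0,"ty":-3.9,"tz":3.4,"turn":-6.82}]'; python3 - <<'E'
from h import *
calc((-75,12,14,90))
E
```

```text
[-13.17359793   8.44233527] 0.35420806454103226
clock: 13.6
eef_pos: [544.0, 94.5, 71.9]
eef_rot: [-1.44, 1.568, -0.015]
wrist_force: [-0.4, 0.2, 0.2]
finger_gap: 94.2
t 13.6 tcp dock [-66.5  19.2] [544.   94.5  71.9] F [-0.4  0.2  0.2] gap 94.2
(-75, 12, 14, 90) tx,ty,tz [ 1.45  0.21 -0.18] turn -0.09
```

```bash
python3 -m jog '[{"grip":1,"tx":0.3,"ty":0,"tz":-0.18,"turn":-0.1},{"grip":1,"tx":0.9,"ty":0,"tz":-0.18,"turn":-0.1},{"grip":1,"tx":1.4,"ty":0,"tz":-0.18,"turn":-0.1},{"grip":1,"tx":1.45,"ty":0,"tz":-0.18,"turn":-0.1},{"grip":1,"tx":1.45,"ty":-0.2,"tz":-0.18,"turn":-0.1},{"grip":1,"tx":1.45,"ty":-0.4,"tz":-0.18,"turn":-0.1},{"grip":1,"tx":1.45,"ty":-0.55,"tz":-0.18,"turn":-0.1},{"grip":1,"tx":1.45,"ty":-0.7,"tz":-0.18,"turn":-0.1},{"grip":1,"tx":1.45,"ty":-0.85,"tz":-0.18,"turn":-0.1},{"grip":1,"tx":1.45,"ty":-1.0,"tz":-0.18,"turn":-0.1},{"grip":1,"tx":1.45,"ty":-1.1,"tz":-0.18,"turn":-0.1},{"grip":1,"tx":1.45,"ty":-1.1,"tz":-0.18,"turn":-0.1}]'; python3 - <<'E'
from h import *
calc((-17,12,14,90))
E
```

```text
clock: 14.6
eef_pos: [582.6, 82.5, 14.7]
eef_rot: [-1.4, 1.57, 0.038]
wrist_force: [0.1, 0.3, -0.1]
finger_gap: 94.0
t 14.6 tcp dock [-26.6  12.5] [582.6  82.5  14.7] F [ 0.1  0.3 -0.1] gap 94.0
(-17, 12, 14, 90) tx,ty,tz [ 0.02 -0.24 -0.01] turn 0.04
```

```bash
python3 -m jog '[{"grip":1,"tx":0,"ty":-0.08,"tz":0,"turn":0},{"grip":1,"tx":0,"ty":-0.16,"tz":0,"turn":0},{"grip":1,"tx":0,"ty":-0.2,"tz":0,"turn":0},{"grip":1,"tx":0,"ty":-0.23,"tz":0,"turn":0},{"grip":1,"tx":0,"ty":-0.23,"tz":0,"turn":0}]'; python3 -m jog '[{"grip":1,"tx":0,"ty":-0.02,"tz":0,"turn":0},{"grip":1,"tx":0,"ty":-0.03,"tz":0,"turn":0},{"grip":1,"tx":0,"ty":-0.03,"tz":0,"turn":0}]'; python3 - <<'E'
from h import *
calc((-17,12,14,90))
E
```

```text
clock: 15.02
eef_pos: [590.9, 81.4, 14.4]
eef_rot: [1.073, 1.571, 2.512]
wrist_force: [-3.0, 0.5, 2.3]
finger_gap: 93.9
clock: 15.27
eef_pos: [591.3, 81.4, 14.4]
eef_rot: [1.62, 1.569, 3.058]
wrist_force: [-9.8, 2.1, 6.2]
finger_gap: 93.8
t 15.27 tcp dock [-17.9  12.6] [591.3  81.4  14.4] F [-9.8  2.1  6.2] gap 93.8
(-17, 12, 14, 90) tx,ty,tz [ 0.01 -0.02 -0.02] turn 0.04
```

```bash
python3 -m jog '[{"grip":1,"tx":0,"ty":-0.02,"tz":0,"turn":0},{"grip":1,"tx":0,"ty":-0.03,"tz":0,"turn":0},{"grip":1,"tx":0,"ty":-0.03,"tz":0,"turn":0}]';  python3 -m jog '[{"grip":1,"tx":0,"ty":0.1,"tz":0,"turn":0},{"grip":1,"tx":0,"ty":0.4,"tz":0,"turn":0},{"grip":1,"tx":0,"ty":1.2,"tz":0,"turn":0},{"grip":1,"tx":-0.6,"ty":1.5,"tz":0,"turn":0},{"grip":1,"tx":-1.5,"ty":2,"tz":0,"turn":0},{"grip":1,"tx":-2.5,"ty":3,"tz":0,"turn":0},{"grip":1,"tx":-3.5,"ty":4,"tz":0,"turn":0},{"grip":1,"tx":-4.0,"ty":5,"tz":0,"turn":0},{"grip":1,"tx":-4.0,"ty":6,"tz":0,"turn":0},{"grip":1,"tx":-4.0,"ty":6.2,"tz":0,"turn":0},{"grip":1,"tx":-4.0,"ty":6.2,"tz":0,"turn":0},{"grip":1,"tx":-4.0,"ty":6.2,"tz":0,"turn":0}]'; python3 - <<'E'
from h import *
calc((-17,12,14,90))
c=manip.camera("top");crop(c,"t9",200,150,115,80,6.9)
E
```

```text
clock: 15.52
eef_pos: [591.5, 81.4, 14.4]
eef_rot: [1.633, 1.566, 3.072]
wrist_force: [-17.9, 4.2, 13.9]
finger_gap: 94.3
clock: 16.52
eef_pos: [347.3, 114.0, 175.3]
eef_rot: [-1.266, 1.567, 0.174]
wrist_force: [0.7, -0.4, 0.3]
finger_gap: 93.9
t 16.52 tcp dock [-264.1   11.8] [347.3 114.  175.3] F [ 0.7 -0.4  0.3] gap 93.9
(-17, 12, 14, 90) tx,ty,tz [ 4.05 -6.16 -0.03] turn 0.05
```

View pics/t9.png

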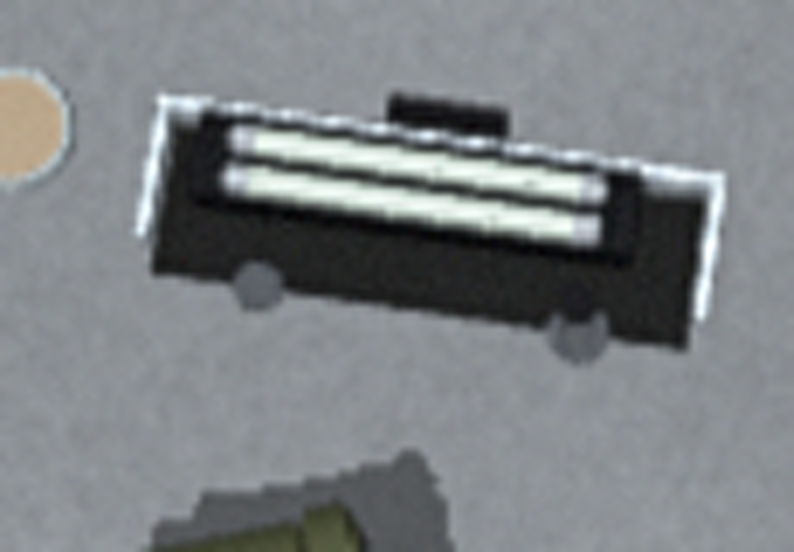

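The lamp lies flush along the back wall, with its tubes from (230,140) to (605,230) and both end gaps clear. One numeric check, then hand in.

```bash
python3 - <<'E'
from h import *
c=manip.camera("top")
Ld=np.array([toD(unproj(c,200+x/6.9,150+y/6.9,34)) for x,y in[(608,190),(601,232),(221,182),(229,137)]])
C=Ld.mean(0); ax=(Ld[0]+Ld[1]-Ld[2]-Ld[3]); print(C,np.rad2deg(np.arctan2(ax[0],-ax[1])))
d=cv2.absdiff(cv2.imread("pics/top0.png"),c["image"][:,:,::-1]).max(2)
for n,u,v in[("obj",323,186),("dish",201,169),("beaker",132,226),("wash",145,172),("jar",425,254),("driver",292,134),("slide",423,188),("purpleA",371,158),("purpleB",209,287),("pink",340,258)]: print(n,(d[v-14:v+15,u-14:u+15]>50).sum(),end="; ")
print(manip.sign_off())
E
```

```text
[11.06663407  8.39073927] 0.45819415658319845
obj 0; dish 0; beaker 0; wash 0; jar 0; driver 0; slide 0; purpleA 0; purpleB 426; pink 11; the job is handed in; nothing more can be done
None
```

The lamp bar is parked in its dock, lying against the back wall between the two end walls, and I handed the job in at about 17 s on the robot's clock.

**How it went:** I pushed the bar end-on to the left, then swung its right end round to about 34°. From there I slid it in past the post, pushed the left end in behind it, and pressed it against the back wall with both fingertips (about 18 N along the bench, 23 N in total). It was pushed only, never gripped or lifted.

**Last checks:**
- **Lamp position:** the final top picture puts its centre at x ≈ 11, y ≈ 8 in the dock frame, turned about 0.5°. Flush would be x = 13. The 2 mm difference is within calibration error, and the wall contact force and the picture both show it flush.
- **Robot:** it was clear of everything when I handed in.
- **Bystanders:** comparing the first and last pictures showed no change at the seven listed objects or at the far purple look-alike.
- **Two check spots that differed:** the near purple look-alike (426 pixels) and the pink one (11 pixels). The parked arm stood over the purple one and the arm's shadow had moved at the pink one. I take those as the cause but did not check further. The fingers did not touch either, as far as I can tell from where they went.

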